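# Slide the tube rack home in the check station

## Robot

A 6-joint arm with a two-finger parallel gripper is mounted at the origin on the work surface. World frame = base frame: x ahead of the robot, y to its left, z up, the work surface at z = 0. Lengths are in mm, angles in rad, forces in N, time in s.
With the tool pointing down it reaches from about 300 to 775 mm from the base axis. Payload 14.6 kg.
Tool frame: the origin (TCP) lies at the very end of the fingers, on their centre line; the grasp point (between the pads) lies 19 mm behind it; z points along the fingers, y is the line along which they close (so a half turn about z gives the same grasp; the last joint's range is limited). The gripper opens to 94 mm and grips with 3 to 60 N. Pads are 16 mm wide; open, the fingers measure 119 mm over their backs; the gripper's body (75 mm by 177 mm) begins 78 mm behind the grasp point.
Start: joints at [-1.407, 0.3, 1.521, -0, 1.321, -0.067], TCP at [125.81, -535.407, 165.746] pointing down, gripper open.
Joint ranges: [-3.03, 3.03], [-0.79, 2.21], [0.23, 2.52], [-1.04, 4.18], [0, 3.07], [-2.55, 2.55]. Speed limits (rad/s): [2.22, 2.22, 2.57, 3.14, 3.14, 3.14].

## Interface

Orientations are given as [roll, pitch, yaw] about the fixed x, y, z axes, in that order (R = Rz(yaw) Ry(pitch) Rx(roll)).
In Python, from cell import manip, camera, get_calibration gives the robot as it stands.
- The arm moves only by the tool arm_command, never from a script. Its argument "targets" is a list of rows, each an object of numbers: "hand": the opening, from -1 (shut) to 1 (fully open), so that 0 is half open; "x", "y", "z": the shift along the tool's x, y, z in m; "yaw": the turn about the tool's z in rad. In form: [{"hand": .., "x": .., "y": .., "z": .., "yaw": ..}, ...]. A call has 1 to 10 rows; each row shifts and turns the commanded pose from where the row before left it, along the tool's axes as they then stand; what a row does not reach is not made up. A row lasts 1/10 s, in which the tool goes at most 50 mm and 8.59 degrees, less where a joint would pass 70% of its speed; a pose out of reach is approached as far as the arm can. A call is refused whole if a number of a shift passes 0.05 or a number of a turn 0.15, either way. A call with a gripper value outside its range is refused whole. The fingers move at their own pace and stop on an object; "newtons" is the grip in N (left out, the last holds). Time passes only in rows, so rows that do not move let the fingers close. It gives the time, the measured TCP pose, the force, the opening and the grip force at its end, in the units of the state.
- manip.read_state(): the state, without advancing time (a new reading comes with each control period).
- camera(name): name is "side" or "top" or "wrist"; returns the picture (420x560x3 uint8, red, green, blue); there is no depth.
- get_calibration(name): a dict with "K" (3x3 intrinsics, pixels), "dist_coeffs" ([k1, k2, p1, p2, k3] as OpenCV has them; the pictures are not rectified), "cam_to_world" (4x4, takes a point from camera to world coordinates). Camera axes: x right, y up, looking along -z (the intrinsics and any distortion apply to the point x, -y, -z); pixel columns grow to the right and rows downward; lengths in mm; the calibration is good to about 2 mm. A picture is of the moment at which its call begins: read the wrist's pose just before it. get_calibration takes no time and is no camera call; for the wrist camera it gives the pose at the moment of the call.
- manip.sign_off(): hands the job in; it is judged then, once.
The state is a dict: "clock": time; "joints": joint angles; "qd": joint speeds; "effort": joint torques, N m; "eef_pos": TCP position; "eef_rot": TCP orientation; "wrist_force": force on the tool from outside, world axes, zero at the start; "moment": the same for the moment, N m; "finger_gap": finger opening in mm; "finger_force": force on a finger pad.
Only numpy, scipy, OpenCV 4.12 (cv2) and the standard library are available. Lean on these libraries where they do the work, as an engineer would, in place of code of your own. Each camera call takes 0.05 s, during which the arm holds its last target. There are 200 camera calls.

## Task

Push the red tube rack along the bench, without lifting or tipping it, into the corner of the check station until it stands flush against both aluminium fences, over the yellow-edged outline. When it is home, press the green button on the station fully down and let it go. Leave the rack at home, and do not disturb the white rack or the other things lying about.

Things in the scene. Friction and masses are not known exactly. Their poses are not given: they have to be found in the camera images.
- rack: Red plastic rack with 12 red-capped tubes fixed in it, loose, about 0.35 kg. Solid block 66 mm (its x) by 112 mm (its y), 38 mm high, caps up to 58 mm. Origin: centre of its underside, z up. It starts within 0.4 rad of the station's heading, at the station's -x and -y side of its home, its corners at least 60 mm short of the back fence and 30 mm short of the side fence.
- station: Check station, fixed on the bench. Origin on the bench at the inner corner where its two aluminium fences meet; x away from the robot, y to the left. Back fence: inner face in the plane x = 0, from y = 0 to -270 mm. Side fence: inner face in the plane y = 0, from x = 0 to -90 mm. Both are 30 mm high, 12 mm thick.
- bay (a point): Centre of the yellow-edged outline (66 x 112 mm) painted on the bench in the corner, at (-33, -56, 0) mm in the station's frame. The red rack at home has its origin here and its axes parallel to the station's.
- reader (a point): Centre of the top of the station's white reader box behind the back fence: 85 mm (station x) by 150 mm (y), 55 mm high, fixed.
- console (a point): Centre of the top of the station's grey console beyond the side fence: 90 mm (station x) by 95 mm (y), 40 mm high, fixed; it carries the green button.
- start (a joint): Green push button, 28 mm across, in a black housing on the grey console: travel in m, 0 released, 0.006 fully down; its spring takes about 5 N fully down and brings it back.
- start_top (a point): Centre of the green button's top face; pressed straight down.
- white_rack: Bystander: white rack of the same shape and size as the red one (66 x 112 x 58 mm over the caps) with orange and green caps, loose; origin at the centre of its underside.
- cup_a: Bystander: amber specimen cup with a red lid, 62 mm across, 62 mm high, loose; origin at the centre of its underside.
- cup_b: Bystander: second specimen cup, same as the first.
- tip_box: Bystander: blue pipette-tip box with a clear lid, 82 x 117 x 54 mm, loose; origin at the centre of its underside.
- marker: Bystander: marker pen lying flat, 130 mm long along its x, 13 mm thick, loose; origin under its middle.
- label_roll: Bystander: roll of blank labels lying flat, 64 mm across, 26 mm high, loose; origin at the centre of its underside.
- reagent: Bystander: small amber jar with a white cap, 52 mm across, 85 mm high, loose; origin at the centre of its underside.
Mind the look-alikes: they are no part of the job. What is shaped like the rack but purple or turquoise is not meant.

How it is judged:
By the outcome, as a careful person would: the job done as asked, in the order asked, and still so for the second after the job is handed in, with the robot touching nothing.
It also fails if it takes over 58 s, if anything falls off the work surface, if the arm or the gripper's body presses on something with over 40 N, if the wrist force passes 120 N, or if a joint passes its speed limit or range.

## Working session

There is one attempt and no reset: what is moved stays moved. The work goes in short steps, Python scripts to look and compute and a tool call to move; the robot and the scene stay as the last step left them, time stands still between calls to the robot, and variables do not carry over. Pictures are saved under pics/ and viewed, at most 10 in all, crops included, and the job is handed in when it is done.

Besides the shell and the picture viewer there is one more tool, called after "Call:" in YAML: its name, and indented under it one key for each argument. arm_command: Moves the arm, as the interface text tells. Its arguments: {"type":"object","properties":{"targets":{"type":"array"},"newtons":{"type":"number"}},"required":["targets"]}

```bash
mkdir -p pics; cat > h.py <<'E'
import numpy as np, cv2
from cell import manip, camera, get_calibration
def ray(c,uv):
    K=np.array(c["K"],float);d=np.array(c["dist_coeffs"],float);T=np.array(c["cam_to_world"],float)
    p=cv2.undistortPoints(np.array(uv,float).reshape(-1,1,2),K,d).reshape(-1,2)
    D=np.c_[p[:,0],-p[:,1],-np.ones(len(p))]@T[:3,:3].T
    return T[:3,3],D
def onz(c,uv,z):
    o,D=ray(c,uv); return o+D*((z-o[2])/D[:,2])[:,None]
def two(c1,u1,c2,u2):
    o1,D1=ray(c1,u1);o2,D2=ray(c2,u2);out=[]
    for a,b in zip(D1,D2):
        s=np.linalg.lstsq(np.c_[a,-b],o2-o1,rcond=None)[0]
        p,q=o1+a*s[0],o2+b*s[1]; out.append(np.r_[(p+q)/2,np.linalg.norm(p-q)])
    return np.array(out)
def save(n,im): cv2.imwrite(f"pics/{n}.png",cv2.cvtColor(im,cv2.COLOR_RGB2BGR))
E
python3 - <<'E'
from h import *
for n in("top","side"):
    im=camera(n);np.save(n+"0.npy",im);save(n+"0",im);c=get_calibration(n);print(n,np.round(c["cam_to_world"],2).tolist(),c["K"])
s=manip.read_state();print({k:s[k] for k in("clock","eef_pos","eef_rot","finger_gap")})
E
```

```text
top [[0.01, 0.98, -0.21, 374.12], [-1.0, 0.01, 0.0, 20.51], [0.0, 0.21, 0.98, 1206.94], [0.0, 0.0, 0.0, 1.0]] [[414.42851147   0.         282.0714666 ]
 [  0.         414.42851147 207.13355269]
 [  0.           0.           1.        ]]
side [[-0.99, 0.09, -0.11, 460.91], [-0.14, -0.55, 0.82, 1062.89], [0.01, 0.83, 0.56, 791.13], [0.0, 0.0, 0.0, 1.0]] [[470.63524401   0.         274.19476795]
 [  0.         470.63524401 208.38846948]
 [  0.           0.           1.        ]]
{'clock': 0.1, 'eef_pos': array([ 125.75363778, -535.14187505,  165.24703165]), 'eef_rot': array([-3.14055292e+00, -6.99528790e-05,  2.30794468e-01]), 'finger_gap': 94.02969422880597}
```

View pics/top0.png

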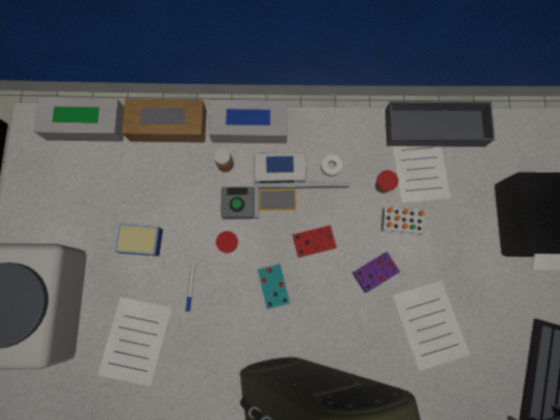

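View pics/side0.png

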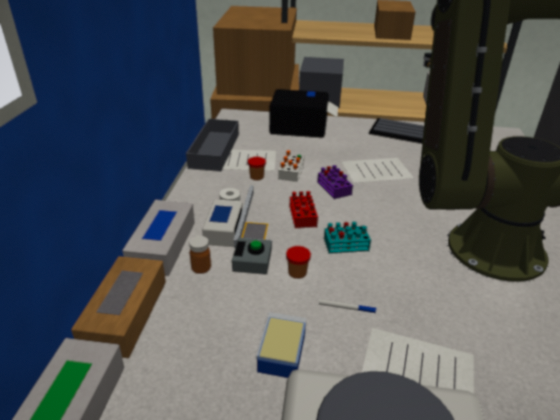

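The top view shows the red rack at (314,241), the bay outline at (278,200), the fence corner near (258,186) and the green button at (237,204). Cup_a is at (227,242), the purple rack at (376,271) and the turquoise one at (273,286). In the side view the red rack is at (303,208), the button at (256,247) and the bay at (255,231).

```bash
python3 - <<'E'
from h import *
t=np.load("top0.npy");s=np.load("side0.npy");ct,cs=get_calibration("top"),get_calibration("side")
def mask(im,lo,hi,box):
    h=cv2.cvtColor(im,cv2.COLOR_RGB2HSV);m=cv2.inRange(h,lo,hi);z=np.zeros_like(m);x0,y0,x1,y1=box;z[y0:y1,x0:x1]=m[y0:y1,x0:x1];return z
def cen(m): 
    n,l,st,c=cv2.connectedComponentsWithStats(m);i=1+np.argmax(st[1:,4]);return c[i],st[i]
gt,a=cen(mask(t,(45,90,40),(85,255,255),(222,190,252,218)));gs,b=cen(mask(s,(45,90,40),(85,255,255),(240,235,275,258)))
print("button",gt,a,gs,b,two(ct,[gt],cs,[gs]))
def red(im,box):
    h=cv2.cvtColor(im,cv2.COLOR_RGB2HSV);m=cv2.inRange(h,(0,130,40),(8,255,255))|cv2.inRange(h,(170,130,40),(180,255,255))
    z=np.zeros_like(m);x0,y0,x1,y1=box;z[y0:y1,x0:x1]=m[y0:y1,x0:x1];return cv2.morphologyEx(z,cv2.MORPH_CLOSE,np.ones((5,5)))
m=red(t,(285,218,345,262));cn=max(cv2.findContours(m,0,2)[0],key=cv2.contourArea);r=cv2.minAreaRect(cn);bx=cv2.boxPoints(r)
print("rack",r);P=onz(ct,bx,38);print(P.round(1),P.mean(0))
ys=mask(t,(15,80,60),(35,255,255),(255,184,302,214));cn=np.vstack(cv2.findContours(ys,0,2)[0]);r=cv2.minAreaRect(cn);bx=cv2.boxPoints(r);P=onz(ct,bx,0);print("bay",r,P.round(1),P.mean(0))
big=lambda im,x0,y0,x1,y1,f:cv2.resize(im[y0:y1,x0:x1],None,fx=f,fy=f,interpolation=cv2.INTER_CUBIC)
save("crop",cv2.convertScaleAbs(big(t,205,145,365,265,5),alpha=1.5))
E
```

```text
button [236.1744186  203.31395349] [231 199  11  10  86] [255.43956044 244.06593407] [250 240  12   9  91] [[627.64563699 147.06445376  58.37683792   0.94674087]]
rack ((314.2059326171875, 240.8235321044922), (22.55581283569336, 38.32062530517578), 75.96376037597656)
[[ 542.3  -14.7   38. ]
 [ 570.1 -120.8   38. ]
 [ 507.6 -135.2   38. ]
 [ 480.4  -30.2   38. ]] [525.09680867 -75.21463143  38.        ]
bay ((277.5, 199.0), (22.0, 37.0), 90.0) [[687.8  86.4   0. ]
 [688.9 -24.8   0. ]
 [621.3 -24.9   0. ]
 [620.3  85.1   0. ]] [654.57999397  30.48397679   0.        ]
```

View pics/crop.png

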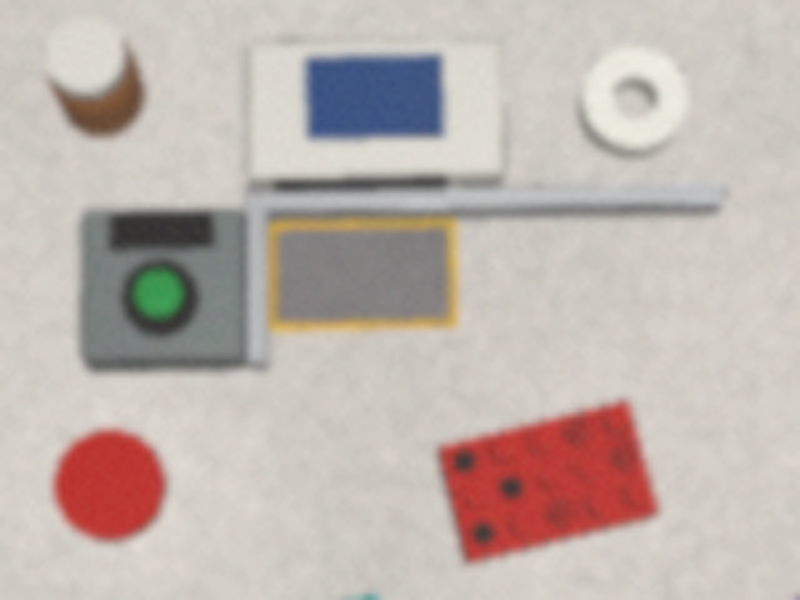

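The crop confirms it: the rack is turned about 0.25 rad, the station's yaw is about 0.01, and the bay is centred at (655,30). I'll push the −x face with the fingers half open so there are two contacts, straighten the rack on the way to the back fence, then slide it along from its −y face.

Call:
arm_command:
  targets:
    - {"hand": 0.28,"x": 0.029,"y": -0.0235}
    - {"hand": 0.28,"x": 0.029,"y": -0.0235}
    - {"hand": 0.28,"x": 0.029,"y": -0.0235}
    - {"hand": 0.28,"x": 0.029,"y": -0.0235}
    - {"hand": 0.28,"x": 0.029,"y": -0.0235}
    - {"hand": 0.28,"x": 0.029,"y": -0.0235}
    - {"hand": 0.28,"x": 0.029,"y": -0.0235}
    - {"hand": 0.28,"x": 0.029,"y": -0.0235}
    - {"hand": 0.28,"x": 0.029,"y": -0.0235}
    - {"hand": 0.28,"x": 0.029,"y": -0.0235}

```text
schema error: expected keys hand, x, y, z, yaw
```

Call:
arm_command:
  targets:
    - {"hand": 0.28,"x": 0.029,"y": -0.0235,"yaw": -0.026}
    - {"hand": 0.28,"x": 0.029,"y": -0.0235}
    - {"hand": 0.28,"x": 0.029,"y": -0.0235}
    - {"hand": 0.28,"x": 0.029,"y": -0.0235}
    - {"hand": 0.28}
    - {"hand": 0.28}

```text
schema error: expected keys hand, x, y, z, yaw
```

Call:
arm_command:
  targets:
    - {"hand": 0.28,"x": 0.029,"y": -0.0235,"z": 0,"yaw": 0}
    - {"hand": 0.28,"x": 0.029,"y": -0.0235,"z": 0,"yaw": 0}
    - {"hand": 0.28,"x": 0.029,"y": -0.0235,"z": 0,"yaw": 0}
    - {"hand": 0.28,"x": 0.029,"y": -0.0235,"z": 0,"yaw": 0}
    - {"hand": 0.28,"x": 0.029,"y": -0.0235,"z": 0,"yaw": 0}
    - {"hand": 0.28,"x": 0.029,"y": -0.0235,"z": 0,"yaw": 0}
    - {"hand": 0.28,"x": 0.029,"y": -0.0235,"z": 0,"yaw": 0}
    - {"hand": 0.28,"x": 0.029,"y": -0.0235,"z": 0,"yaw": 0}
    - {"hand": 0.28,"x": 0.029,"y": -0.0235,"z": 0,"yaw": 0}
    - {"hand": 0.28,"x": 0.029,"y": -0.0235,"z": 0,"yaw": 0}

```text
clock: 1.1
eef_pos: [355.0, -238.9, 165.7]
eef_rot: [-3.141, 0.0, 0.231]
wrist_force: [-0.2, -1.2, -0.3]
finger_gap: 60.4
finger_force: 0.0
```

Call:
arm_command:
  targets:
    - {"hand": 0.28,"x": 0.029,"y": -0.0235,"z": 0,"yaw": 0}
    - {"hand": 0.28,"x": 0.029,"y": -0.0235,"z": 0,"yaw": 0}
    - {"hand": 0.28,"x": 0.029,"y": -0.0235,"z": 0,"yaw": 0}
    - {"hand": 0.28,"x": 0.029,"y": -0.0235,"z": 0,"yaw": -0.026}
    - {"hand": 0.28,"x": 0,"y": 0,"z": 0,"yaw": 0}
    - {"hand": 0.28,"x": 0,"y": 0,"z": 0,"yaw": 0}

```text
clock: 1.7
eef_pos: [445.7, -121.8, 165.4]
eef_rot: [-3.141, 0.001, 0.258]
wrist_force: [-0.1, -0.0, 0.2]
finger_gap: 59.8
finger_force: 0.0
```

```bash
python3 - <<'E'
from h import *
c=get_calibration("wrist");im=camera("wrist");np.save("w1.npy",im);save("w1",im);print(np.round(c["cam_to_world"],2).tolist())
E
```

```text
[[0.26, 0.93, 0.28, 527.09], [-0.97, 0.25, 0.07, -101.22], [-0.0, -0.29, 0.96, 383.23], [0.0, 0.0, 0.0, 1.0]]
```

View pics/w1.png

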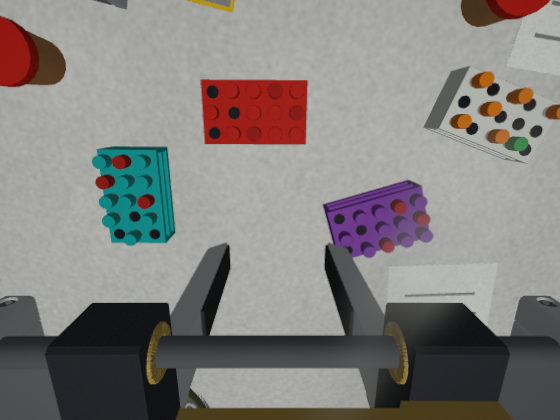

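The wrist view shows the red rack's corners near (201,80), (307,80), (306,144) and (204,144), nearly square to the tool. The turquoise rack is lower left and the purple one lower right, both clear of the fingers.

```bash
python3 - <<'E'
from h import *
im=np.load("w1.npy");c=get_calibration("wrist");h=cv2.cvtColor(im,cv2.COLOR_RGB2HSV)
m=cv2.inRange(h,(0,130,40),(8,255,255))|cv2.inRange(h,(170,130,40),(180,255,255));m[:,:180]=0;m[:,330:]=0;m[165:]=0
cn=cv2.approxPolyDP(max(cv2.findContours(m,0,2)[0],key=cv2.contourArea),5,True).reshape(-1,2);print(cn)
for z in(38,): 
    P=onz(c,cn,z);print(P.round(1))
    r=cv2.minAreaRect(P[:,:2].astype(np.float32));print(r)
E
```

```text
[[201  80]
 [205 143]
 [304 143]
 [306  80]]
[[ 544.3  -15.6   38. ]
 [ 482.4  -31.7   38. ]
 [ 510.1 -137.1   38. ]
 [ 572.1 -121.2   38. ]]
((527.2498168945312, -76.44902038574219), (64.03980255126953, 109.38700866699219), 14.756113052368164)
```

Call:
arm_command:
  targets:
    - {"hand": 0.28,"x": 0.015,"y": -0.0125,"z": 0,"yaw": 0}
    - {"hand": 0.28,"x": 0.01,"y": -0.0125,"z": 0,"yaw": 0}
    - {"hand": 0.28,"x": 0,"y": 0,"z": 0.03,"yaw": 0}
    - {"hand": 0.28,"x": 0,"y": 0,"z": 0.03,"yaw": 0}
    - {"hand": 0.28,"x": 0,"y": 0,"z": 0.03,"yaw": 0}
    - {"hand": 0.28,"x": 0,"y": 0,"z": 0.03,"yaw": 0}
    - {"hand": 0.28,"x": 0,"y": 0,"z": 0.02,"yaw": 0}
    - {"hand": 0.28,"x": 0,"y": 0,"z": 0.013,"yaw": 0}
    - {"hand": 0.28,"x": 0,"y": 0,"z": 0,"yaw": 0}

```text
clock: 2.65
eef_pos: [462.6, -92.3, 11.7]
eef_rot: [-3.14, 0.002, 0.256]
wrist_force: [0.3, 0.2, -0.2]
finger_gap: 60.6
finger_force: 0.0
```

Call:
arm_command:
  targets:
    - {"hand": 0.28,"x": 0.01,"y": 0,"z": 0,"yaw": 0}
    - {"hand": 0.28,"x": 0.01,"y": 0,"z": 0,"yaw": 0}
    - {"hand": 0.28,"x": 0.005,"y": 0,"z": 0,"yaw": 0}
    - {"hand": 0.28,"x": 0.005,"y": 0,"z": 0,"yaw": 0}
    - {"hand": 0.28,"x": 0.006,"y": 0,"z": 0,"yaw": 0}
    - {"hand": 0.28,"x": 0.006,"y": 0,"z": 0,"yaw": 0.02}
    - {"hand": 0.28,"x": 0.006,"y": 0,"z": 0,"yaw": 0.02}
    - {"hand": 0.28,"x": 0.006,"y": 0,"z": 0,"yaw": 0.02}
    - {"hand": 0.28,"x": 0.006,"y": 0,"z": 0,"yaw": 0.02}
    - {"hand": 0.28,"x": 0.006,"y": 0,"z": 0,"yaw": 0.02}

```text
clock: 3.65
eef_pos: [528.1, -76.1, 12.8]
eef_rot: [3.142, 0.0, 0.155]
wrist_force: [-3.0, -1.0, 3.6]
finger_gap: 59.9
finger_force: 5.8
```

Call:
arm_command:
  targets:
    - {"hand": 0.28,"x": 0.006,"y": 0,"z": 0,"yaw": 0.02}
    - {"hand": 0.28,"x": 0.006,"y": 0,"z": 0,"yaw": 0.02}
    - {"hand": 0.28,"x": 0.006,"y": 0,"z": 0,"yaw": 0.02}
    - {"hand": 0.28,"x": 0.006,"y": 0,"z": 0,"yaw": 0.02}
    - {"hand": 0.28,"x": 0.006,"y": 0,"z": 0,"yaw": 0.02}
    - {"hand": 0.28,"x": 0.006,"y": 0,"z": 0,"yaw": 0.02}
    - {"hand": 0.28,"x": 0.006,"y": 0,"z": 0,"yaw": 0.02}
    - {"hand": 0.28,"x": 0,"y": 0,"z": 0,"yaw": 0}
    - {"hand": 0.28,"x": 0,"y": 0,"z": 0,"yaw": 0}

```text
clock: 4.55
eef_pos: [570.2, -72.0, 12.9]
eef_rot: [3.141, -0.001, 0.017]
wrist_force: [0.4, -0.6, 3.0]
finger_gap: 60.2
finger_force: 8.1
```

```bash
python3 - <<'E'
from h import *
s=manip.read_state();print(s["eef_pos"],s["eef_rot"],s["wrist_force"])
im=camera("wrist");np.save("w2.npy",im);save("w2",im)
E
```

```text
[570.16742592 -72.04353002  12.85864486] [ 3.14149163e+00 -1.44083999e-03  1.70294281e-02] [ 0.41838637 -0.58127981  2.96155044]
```

View pics/w2.png

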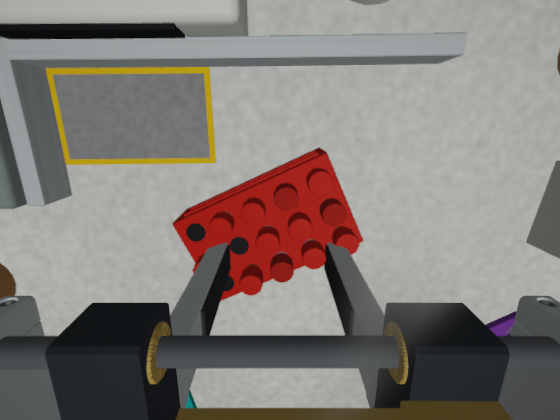

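The wrist view shows the rack now turned more (corners near (175,222), (325,150), (362,240), (225,295)), overlapping the finger tips at (225,248) and (328,248). It did not follow the fingers, so I'll measure where it stands.

```bash
python3 - <<'E'
from h import *
s=manip.read_state();print(s["finger_gap"],s["finger_force"],s["eef_pos"],s["moment"])
c=get_calibration("wrist")
def proj(c,P):
    T=np.linalg.inv(np.array(c["cam_to_world"]));Q=np.c_[P,np.ones(len(P))]@T.T
    q=Q[:,:3]*[1,-1,-1];return cv2.projectPoints(q,np.zeros(3),np.zeros(3),np.array(c["K"]),np.array(c["dist_coeffs"]))[0].reshape(-1,2)
e=s["eef_pos"];print(proj(c,np.array([e,e+[0,30,0],e+[0,-30,0],e+[8,30,0],e+[0,30,50]])).round())
P=onz(c,[(178,216),(322,150),(362,242),(225,295)],38);print(P.round(1))
side=camera("side");top=camera("top");np.save("top2.npy",top)
a=side[150:290,200:380];b=top[180:280,240:370]
save("s2",np.hstack([cv2.resize(a,(400,311),interpolation=2),cv2.resize(b,(400,311),interpolation=2)]))
E
```

```text
60.39461307040714 7.888586417102488 [569.96693815 -72.08058667  12.86914538] [-0.03994262 -0.28687363  0.09951525]
[[276. 235.]
 [236. 234.]
 [316. 236.]
 [236. 224.]
 [226. 264.]]
[[ 591.9   -7.3   38. ]
 [ 636.3  -99.5   38. ]
 [ 575.6 -130.1   38. ]
 [ 533.4  -36.4   38. ]]
```

View pics/s2.png

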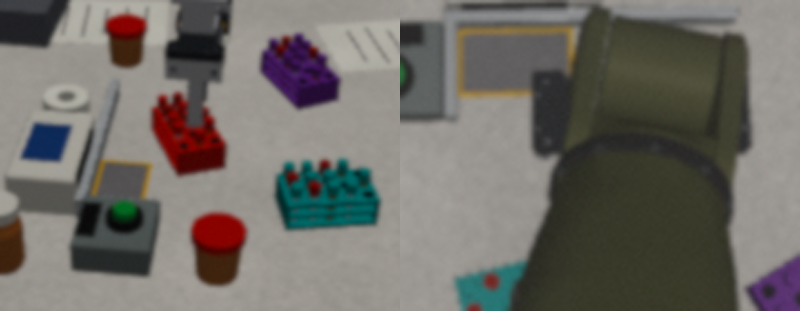

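```bash
python3 - <<'E'
from h import *
cs=get_calibration("side");cw=get_calibration("wrist")
o,D=ray(cs,[(287.8,206.3)]);D=D[0]
for y in(-30,-36,-42): print(y,o+D*((y-o[1])/D[1]))
print(two(cs,[(287.8,206.3)]*2,cw,[(215,246),(225,246)]).round(1))
# rack heights: corner of rack top front-left in both
im=np.load("w2.npy")
save("z2",np.hstack([cv2.resize(im[130:310,160:380],(500,409),interpolation=2)]))
E
```

```text
-30 [566.98083671 -30.          62.22560512]
-36 [567.56318967 -36.          58.22390775]
-42 [568.14554262 -42.          54.22221037]
[[572.6 -35.8  55.5  10.9]
 [572.3 -41.2  52.3   9.1]]
```

View pics/z2.png

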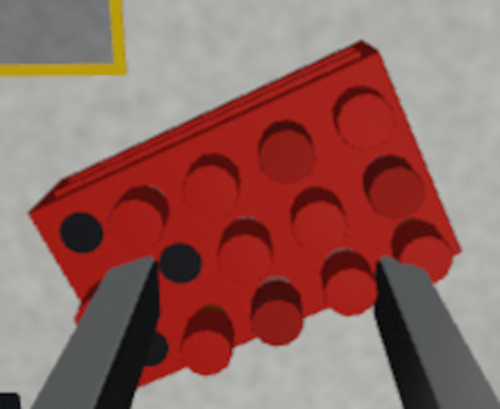

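The visible finger tips stand about 30 mm above the reported TCP, so the fingers rode over the block and dragged it by its caps. I'll ease off, lift clear, and check the true tip height by touching the bench gently.

Call:
arm_command:
  targets:
    - {"hand": 0.34,"x": 0,"y": 0,"z": 0,"yaw": 0}
    - {"hand": 0.34,"x": 0,"y": 0,"z": 0,"yaw": 0}

```text
clock: 4.9
eef_pos: [569.5, -71.8, 13.0]
eef_rot: [-3.141, -0.0, 0.017]
wrist_force: [0.1, 3.2, 4.2]
finger_gap: 62.4
finger_force: 8.0
```

Call:
arm_command:
  targets:
    - {"hand": 0.34,"x": 0,"y": 0,"z": -0.003,"yaw": 0}
    - {"hand": 0.34,"x": 0,"y": 0,"z": 0,"yaw": 0}

```text
clock: 5.1
eef_pos: [569.3, -72.2, 15.8]
eef_rot: [3.141, 0.0, 0.017]
wrist_force: [0.2, 1.3, 1.0]
finger_gap: 62.8
finger_force: 0.2
```

Call:
arm_command:
  targets:
    - {"hand": 0.28,"x": 0,"y": 0,"z": -0.03,"yaw": 0}
    - {"hand": 0.28,"x": 0,"y": 0,"z": -0.03,"yaw": 0}
    - {"hand": 0.28,"x": -0.027,"y": 0.014,"z": 0,"yaw": 0}
    - {"hand": 0.28,"x": -0.027,"y": 0.014,"z": 0,"yaw": 0}
    - {"hand": 0.28,"x": 0,"y": 0,"z": 0,"yaw": -0.144}
    - {"hand": 0.28,"x": 0,"y": 0,"z": 0,"yaw": -0.144}
    - {"hand": 0.28,"x": 0,"y": 0,"z": 0,"yaw": -0.144}
    - {"hand": 0.28,"x": 0,"y": 0,"z": 0,"yaw": 0}

```text
clock: 5.9
eef_pos: [515.7, -101.1, 75.6]
eef_rot: [-3.141, 0.001, 0.451]
wrist_force: [0.3, 0.9, -0.5]
finger_gap: 60.1
finger_force: 0.0
```

```bash
python3 - <<'E'
from h import *
s=manip.read_state();print(s["eef_pos"],s["eef_rot"],s["finger_gap"]);c=get_calibration("wrist");im=camera("wrist");np.save("w3.npy",im);save("w3",im)
h=cv2.cvtColor(im,cv2.COLOR_RGB2HSV);m=cv2.inRange(h,(0,130,40),(8,255,255))|cv2.inRange(h,(170,130,40),(180,255,255));
cn=max(cv2.findContours(m,0,2)[0],key=cv2.contourArea);print(cv2.minAreaRect(cn),cv2.approxPolyDP(cn,6,True).reshape(-1,2).tolist())
a=cv2.approxPolyDP(cn,6,True).reshape(-1,2);print(onz(c,a,38).round(1))
E
```

```text
[ 515.68856963 -101.12673273   75.56452804] [-3.14137219e+00  5.04873527e-04  4.50953976e-01] 60.103587296903264
((273.765380859375, 130.4659881591797), (141.1689453125, 83.16048431396484), 1.123302698135376) [[204, 88], [208, 170], [339, 173], [345, 91]]
[[ 587.6   -4.5   38. ]
 [ 529.8  -31.3   38. ]
 [ 575.3 -130.9   38. ]
 [ 633.3 -103.8   38. ]]
```

View pics/w3.png

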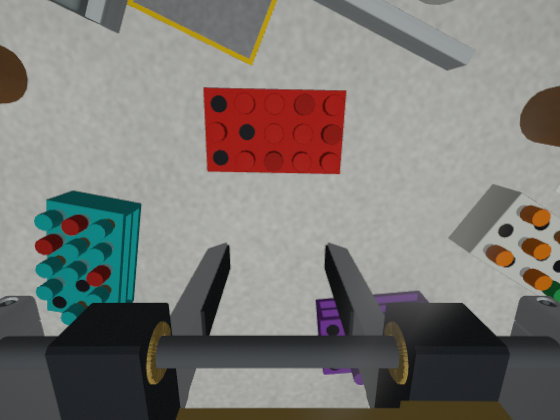

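The wrist view shows the rack square to the tool, upright, at corners (204,88) to (339,173). Now the slow descent behind it.

Call:
arm_command:
  targets:
    - {"hand": 0.28,"x": 0,"y": 0,"z": 0.03,"yaw": 0}
    - {"hand": 0.28,"x": 0,"y": 0,"z": 0.03,"yaw": 0}
    - {"hand": 0.28,"x": 0,"y": 0,"z": 0.006,"yaw": 0}
    - {"hand": 0.28,"x": 0,"y": 0,"z": 0,"yaw": 0}

```text
clock: 6.35
eef_pos: [515.6, -100.9, 9.4]
eef_rot: [-3.14, 0.001, 0.446]
wrist_force: [1.0, 0.2, 0.5]
finger_gap: 60.2
finger_force: 0.0
```

Call:
arm_command:
  targets:
    - {"hand": 0.28,"x": 0,"y": 0,"z": 0.003,"yaw": 0}
    - {"hand": 0.28,"x": 0,"y": 0,"z": 0.003,"yaw": 0}
    - {"hand": 0.28,"x": 0,"y": 0,"z": 0,"yaw": 0}

```text
clock: 6.65
eef_pos: [516.2, -101.0, 4.2]
eef_rot: [3.141, -0.001, 0.448]
wrist_force: [0.1, 0.1, 0.8]
finger_gap: 60.2
finger_force: 0.0
```

```bash
python3 - <<'E'
from h import *
im=camera("side");save("s3",cv2.resize(im[120:270,220:400],(720,600),interpolation=2))
E
```

```text
(no output)
```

View pics/s3.png

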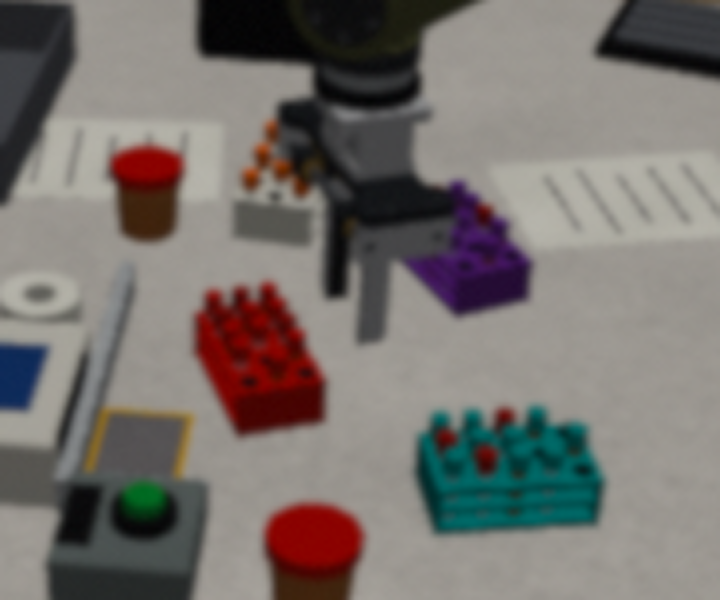

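The side view shows the finger tip at crop (370,342), full-frame (312.5,205.5). I'll work out its true height.

```bash
python3 - <<'E'
from h import *
cs=get_calibration("side");o,D=ray(cs,[(312.5,205.5)]);D=D[0]
for y in(-62,-68.5,-75): print((o+D*((y-o[1])/D[1])).round(1))
cw=get_calibration("wrist");print(two(cs,[(312.5,205.5)],cw,[(215,246)]).round(1), manip.read_state()["eef_pos"])
E
```

```text
[499.4 -62.   50.9]
[499.7 -68.5  46.7]
[499.9 -75.   42.4]
[[503.3 -64.8  46.5   8.6]] [ 516.21427778 -101.05298539    4.22814935]
```

The tips are still about 40 mm above the bench, so I'll go on down, watching the force.

Call:
arm_command:
  targets:
    - {"hand": 0.28,"x": 0,"y": 0,"z": 0.004,"yaw": 0}
    - {"hand": 0.28,"x": 0,"y": 0,"z": 0.003,"yaw": 0}
    - {"hand": 0.28,"x": 0,"y": 0,"z": 0,"yaw": 0}

```text
clock: 7.0
eef_pos: [515.7, -100.9, -3.7]
eef_rot: [-3.141, 0.001, 0.449]
wrist_force: [-0.5, -0.8, 0.5]
finger_gap: 59.9
finger_force: 0.0
```

No contact below reported zero, which confirms the offset.

Call:
arm_command:
  targets:
    - {"hand": 0.28,"x": 0,"y": 0,"z": 0.005,"yaw": 0}
    - {"hand": 0.28,"x": 0,"y": 0,"z": 0.005,"yaw": 0}
    - {"hand": 0.28,"x": 0,"y": 0,"z": 0.004,"yaw": 0}
    - {"hand": 0.28,"x": 0,"y": 0,"z": 0,"yaw": 0}

```text
clock: 7.4
eef_pos: [515.6, -100.9, -18.0]
eef_rot: [-3.141, 0.001, 0.449]
wrist_force: [0.2, -1.0, -0.6]
finger_gap: 60.1
finger_force: 0.0
```

```bash
cat > tip.py <<'E'
from h import *
# side-view: find dark finger pixels lower end on near finger
cs=get_calibration("side");s=manip.read_state();e=np.array(s["eef_pos"]);yaw=s["eef_rot"][2]
f=e+36*np.array([-np.sin(yaw),np.cos(yaw),0]);im=camera("side");T=np.linalg.inv(np.array(cs["cam_to_world"]))
def pr(P):
    Q=(np.c_[P,np.ones(len(P))]@T.T)[:,:3]*[1,-1,-1];return cv2.projectPoints(Q,np.zeros(3),np.zeros(3),np.array(cs["K"]),np.array(cs["dist_coeffs"]))[0].reshape(-1,2)
Z=np.arange(0,100,6.);P=np.c_[np.full(len(Z),f[0]),np.full(len(Z),f[1]),Z]
for z,(u,v) in zip(Z,pr(P)): print(int(z),round(u),round(v),im[int(round(v)),int(round(u))-1:int(round(u))+2].mean(0).round())
print(e,s["wrist_force"])
E
python3 tip.py
```

```text
0 312 219 [162. 158. 151.]
6 312 217 [162. 158. 151.]
12 312 215 [163. 158. 152.]
18 312 214 [162. 158. 152.]
24 312 212 [129. 126. 122.]
30 312 210 [75. 75. 76.]
36 312 209 [71. 71. 72.]
42 312 207 [71. 71. 72.]
48 312 205 [71. 70. 72.]
54 313 203 [72. 72. 73.]
60 313 202 [72. 72. 73.]
66 313 200 [72. 71. 73.]
72 313 198 [71. 72. 73.]
78 313 196 [71. 71. 73.]
84 313 194 [70. 71. 72.]
90 313 193 [70. 71. 72.]
96 313 191 [69. 69. 70.]
[ 515.55456147 -100.86811366  -17.98653751] [ 0.17119997 -1.04444022 -0.62065214]
```

Tips are about 43 mm above the reported z, so a reading of −34 puts them about 9 mm off the bench. x and y agree. Down, square up, and push.

Call:
arm_command:
  targets:
    - {"hand": 0.28,"x": 0,"y": 0,"z": 0.008,"yaw": 0.017}
    - {"hand": 0.28,"x": 0,"y": 0,"z": 0.008,"yaw": 0}
    - {"hand": 0.28,"x": 0.01,"y": -0.002,"z": 0,"yaw": 0}
    - {"hand": 0.28,"x": 0.01,"y": 0,"z": 0,"yaw": 0}
    - {"hand": 0.28,"x": 0.006,"y": 0,"z": 0,"yaw": 0}
    - {"hand": 0.28,"x": 0.004,"y": 0,"z": 0,"yaw": 0}
    - {"hand": 0.28,"x": 0.004,"y": 0,"z": 0,"yaw": 0}
    - {"hand": 0.28,"x": 0.004,"y": 0,"z": 0,"yaw": 0}

```text
clock: 8.25
eef_pos: [549.7, -83.2, -33.2]
eef_rot: [-3.142, 0.0, 0.432]
wrist_force: [-2.6, -1.1, 1.8]
finger_gap: 60.0
finger_force: 1.5
```

Call:
arm_command:
  targets:
    - {"hand": 0.28,"x": 0.004,"y": 0,"z": 0,"yaw": 0.03}
    - {"hand": 0.28,"x": 0.004,"y": 0,"z": 0,"yaw": 0.03}
    - {"hand": 0.28,"x": 0.004,"y": 0,"z": 0,"yaw": 0.03}
    - {"hand": 0.28,"x": 0.004,"y": 0,"z": 0,"yaw": 0.03}
    - {"hand": 0.28,"x": 0.004,"y": 0,"z": 0,"yaw": 0.03}
    - {"hand": 0.28,"x": 0,"y": 0,"z": 0,"yaw": 0}

```text
clock: 8.85
eef_pos: [568.7, -75.8, -33.2]
eef_rot: [3.142, -0.0, 0.281]
wrist_force: [-0.8, 0.1, 0.8]
finger_gap: 60.1
finger_force: 0.0
```

```bash
cat > rk.py <<'E'
from h import *
def rack():
    s=manip.read_state();c=get_calibration("wrist");im=camera("wrist");np.save("wl.npy",im)
    h=cv2.cvtColor(im,cv2.COLOR_RGB2HSV);m=cv2.inRange(h,(0,130,40),(8,255,255))|cv2.inRange(h,(170,130,40),(180,255,255))
    cn=max(cv2.findContours(m,0,2)[0],key=cv2.contourArea);a=cv2.approxPolyDP(cn,6,True).reshape(-1,2)
    print(s["clock"],s["eef_pos"].round(1),s["eef_rot"].round(3),s["wrist_force"].round(1));print(np.c_[a,onz(c,a,38)].round(1))
rack()
E
python3 rk.py
```

```text
8.85 [568.7 -75.8 -33.2] [ 3.142 -0.     0.281] [-0.8  0.1  0.8]
[[ 155.   137.   626.    -1.1   38. ]
 [ 162.   195.   599.5   -9.1   38. ]
 [ 156.   216.   588.    -8.1   38. ]
 [ 169.   263.   564.3  -19.1   38. ]
 [ 209.   263.   570.1  -39.2   38. ]
 [ 223.   275.   565.3  -47.8   38. ]
 [ 240.   263.   574.6  -54.8   38. ]
 [ 272.   274.   573.1  -72.7   38. ]
 [ 288.   263.   581.6  -79.    38. ]
 [ 319.   274.   580.   -96.6   38. ]
 [ 352.   263.   590.9 -111.2   38. ]
 [ 366.   274.   587.  -120.6   38. ]
 [ 382.   266.   593.7 -127.    38. ]
 [ 391.   138.   656.1 -106.6   38. ]]
```

Tracking well, with the rack's yaw at 0.278 and the tool at 0.281. Continue.

Call:
arm_command:
  targets:
    - {"hand": 0.28,"x": 0.004,"y": 0,"z": 0,"yaw": 0.03}
    - {"hand": 0.28,"x": 0.004,"y": 0,"z": 0,"yaw": 0.03}
    - {"hand": 0.28,"x": 0.004,"y": 0,"z": 0,"yaw": 0.03}
    - {"hand": 0.28,"x": 0.004,"y": 0,"z": 0,"yaw": 0.03}
    - {"hand": 0.28,"x": 0.004,"y": 0,"z": 0,"yaw": 0.03}
    - {"hand": 0.28,"x": 0.004,"y": 0,"z": 0,"yaw": 0.03}
    - {"hand": 0.28,"x": 0.004,"y": 0,"z": 0,"yaw": 0.03}
    - {"hand": 0.28,"x": 0.004,"y": 0,"z": 0,"yaw": 0.03}
    - {"hand": 0.28,"x": 0.004,"y": 0,"z": 0,"yaw": 0.03}
    - {"hand": 0.28,"x": 0,"y": 0,"z": 0,"yaw": 0}

```text
clock: 9.9
eef_pos: [603.9, -70.2, -33.3]
eef_rot: [-3.142, -0.0, 0.012]
wrist_force: [-1.0, 1.1, 0.1]
finger_gap: 60.0
finger_force: 0.0
```

```bash
python3 rk.py; python3 - <<'E'
from h import *
im=np.load("wl.npy");c=get_calibration("wrist");h=cv2.cvtColor(im,cv2.COLOR_RGB2HSV)
m=cv2.inRange(h,(18,120,90),(35,255,255));m[:,:]=m;cn=np.vstack(cv2.findContours(m,0,2)[0]);print(onz(c,cv2.boxPoints(cv2.minAreaRect(cn)),0).round(1),cv2.countNonZero(m),cv2.minAreaRect(cn))
E
```

```text
9.9 [603.9 -70.2 -33.3] [-3.142 -0.     0.012] [-1.   1.1  0.1]
[[ 154.   137.   679.2  -12.9   38. ]
 [ 162.   201.   648.5  -13.7   38. ]
 [ 155.   216.   640.7   -9.5   38. ]
 [ 169.   263.   615.   -14.2   38. ]
 [ 208.   263.   615.2  -34.6   38. ]
 [ 223.   275.   608.3  -42.2   38. ]
 [ 240.   263.   615.4  -51.4   38. ]
 [ 271.   274.   609.2  -67.7   38. ]
 [ 288.   263.   615.7  -76.6   38. ]
 [ 318.   274.   609.5  -92.6   38. ]
 [ 336.   264.   615.5 -101.8   38. ]
 [ 365.   274.   609.8 -117.5   38. ]
 [ 381.   267.   614.  -125.6   38. ]
 [ 391.   138.   680.1 -123.    38. ]]
[[ 657.8  123.1    0. ]
 [ 735.    19.3   -0. ]
 [ 515.1 -179.2    0. ]
 [ 360.8  -64.2    0. ]] 3881 ((187.41366577148438, 266.3408203125), (464.6855773925781, 212.68212890625), 47.61442947387695)
```

The rack is aligned, about 8 mm short of the back fence. Push until the fence resists.

Call:
arm_command:
  targets:
    - {"hand": 0.28,"x": 0.002,"y": 0,"z": 0,"yaw": 0}
    - {"hand": 0.28,"x": 0.002,"y": 0,"z": 0,"yaw": 0}
    - {"hand": 0.28,"x": 0.002,"y": 0,"z": 0,"yaw": 0}
    - {"hand": 0.28,"x": 0.002,"y": 0,"z": 0,"yaw": 0}

```text
clock: 10.35
eef_pos: [611.7, -70.1, -33.3]
eef_rot: [-3.142, 0.0, 0.012]
wrist_force: [-2.0, -0.8, 0.6]
finger_gap: 59.8
finger_force: 0.9
```

Call:
arm_command:
  targets:
    - {"hand": 0.28,"x": 0.001,"y": 0,"z": 0,"yaw": 0}
    - {"hand": 0.28,"x": 0.001,"y": 0,"z": 0,"yaw": 0}

```text
clock: 10.55
eef_pos: [612.7, -70.2, -33.3]
eef_rot: [3.142, 0.003, 0.012]
wrist_force: [-15.4, -2.5, 9.4]
finger_gap: 60.5
finger_force: 7.8
```

Back fence reached (15 N). Back off and move round to the −y face.

Call:
arm_command:
  targets:
    - {"hand": 0.28,"x": -0.005,"y": 0,"z": 0,"yaw": 0}
    - {"hand": 0.28,"x": -0.02,"y": 0,"z": 0,"yaw": 0}
    - {"hand": -0.49,"x": 0,"y": 0.03,"z": 0,"yaw": 0}
    - {"hand": -0.49,"x": 0,"y": 0.03,"z": 0,"yaw": 0}
    - {"hand": -0.49,"x": 0,"y": 0.03,"z": 0,"yaw": 0}
    - {"hand": -0.49,"x": 0,"y": 0.03,"z": 0,"yaw": 0}
    - {"hand": -0.49,"x": 0,"y": 0,"z": 0,"yaw": -0.142}
    - {"hand": -0.49,"x": 0,"y": 0,"z": 0,"yaw": -0.142}
    - {"hand": -0.49,"x": 0,"y": 0,"z": 0,"yaw": -0.142}
    - {"hand": -0.49,"x": 0,"y": 0,"z": 0,"yaw": -0.142}

```text
clock: 11.55
eef_pos: [590.3, -190.5, -33.1]
eef_rot: [3.141, -0.001, 0.586]
wrist_force: [0.4, 0.8, -0.7]
finger_gap: 23.7
finger_force: 0.0
```

Call:
arm_command:
  targets:
    - {"hand": -0.49,"x": 0,"y": 0,"z": 0,"yaw": -0.142}
    - {"hand": -0.49,"x": 0,"y": 0,"z": 0,"yaw": -0.142}
    - {"hand": -0.49,"x": 0,"y": 0,"z": 0,"yaw": -0.142}
    - {"hand": -0.49,"x": 0,"y": 0,"z": 0,"yaw": -0.142}
    - {"hand": -0.49,"x": 0,"y": 0,"z": 0,"yaw": -0.142}
    - {"hand": -0.49,"x": 0,"y": 0,"z": 0,"yaw": -0.142}
    - {"hand": -0.49,"x": 0,"y": 0,"z": 0,"yaw": -0.142}
    - {"hand": -0.49,"x": 0,"y": 0,"z": 0,"yaw": 0}

```text
clock: 12.35
eef_pos: [590.3, -190.4, -33.1]
eef_rot: [3.141, 0.0, 1.576]
wrist_force: [0.5, 0.0, 0.5]
finger_gap: 23.9
finger_force: 0.0
```

```bash
python3 rk.py
```

```text
12.35 [ 590.3 -190.4  -33.1] [3.141 0.    1.576] [0.5 0.  0.5]
[[ 340.     0.   616.   -60.4   38. ]
 [ 335.   150.   617.7 -121.3   38. ]
 [ 483.   155.   687.5 -123.3   38. ]
 [ 507.   139.   697.1 -115.9   38. ]
 [ 510.   121.   696.7 -107.9   38. ]
 [ 492.   112.   687.7 -104.    38. ]
 [ 494.    97.   687.3  -97.7   38. ]
 [ 519.    80.   696.7  -90.6   38. ]
 [ 523.    61.   696.6  -83.1   38. ]
 [ 504.    51.   687.6  -79.2   38. ]
 [ 506.    34.   687.   -72.7   38. ]
 [ 533.    15.   696.5  -65.7   38. ]
 [ 537.     0.   696.8  -60.4   38. ]]
```

Call:
arm_command:
  targets:
    - {"hand": -0.49,"x": 0,"y": 0.031,"z": 0,"yaw": 0}
    - {"hand": -0.49,"x": 0,"y": 0.031,"z": 0,"yaw": -0.004}
    - {"hand": -0.49,"x": 0.02,"y": 0,"z": 0,"yaw": 0}
    - {"hand": -0.49,"x": 0.015,"y": 0,"z": 0,"yaw": 0}
    - {"hand": -0.49,"x": 0.01,"y": 0,"z": 0,"yaw": 0}
    - {"hand": -0.49,"x": 0.005,"y": 0,"z": 0,"yaw": 0}
    - {"hand": -0.49,"x": 0.005,"y": 0,"z": 0,"yaw": 0}
    - {"hand": -0.49,"x": 0.005,"y": 0,"z": 0,"yaw": 0}
    - {"hand": -0.49,"x": 0.005,"y": 0,"z": 0,"yaw": 0}
    - {"hand": -0.49,"x": 0,"y": 0,"z": 0,"yaw": 0}

```text
clock: 13.4
eef_pos: [651.7, -124.9, -33.1]
eef_rot: [3.141, -0.0, 1.578]
wrist_force: [0.8, 0.3, -0.1]
finger_gap: 23.9
finger_force: 0.0
```

Call:
arm_command:
  targets:
    - {"hand": -0.49,"x": 0.005,"y": 0,"z": 0,"yaw": 0}
    - {"hand": -0.49,"x": 0.005,"y": 0,"z": 0,"yaw": 0}
    - {"hand": -0.49,"x": 0.005,"y": 0,"z": 0,"yaw": 0}
    - {"hand": -0.49,"x": 0.005,"y": 0,"z": 0,"yaw": 0}
    - {"hand": -0.49,"x": 0.005,"y": 0,"z": 0,"yaw": 0}
    - {"hand": -0.49,"x": 0.005,"y": 0,"z": 0,"yaw": 0}
    - {"hand": -0.49,"x": 0.005,"y": 0,"z": 0,"yaw": 0}
    - {"hand": -0.49,"x": 0.005,"y": 0,"z": 0,"yaw": 0}

```text
clock: 14.2
eef_pos: [651.3, -84.8, -33.2]
eef_rot: [-3.142, 0.0, 1.578]
wrist_force: [-0.3, -4.3, 2.2]
finger_gap: 24.0
finger_force: 1.8
```

```bash
python3 rk.py
```

```text
14.2 [651.3 -84.8 -33.2] [-3.142  0.     1.578] [-0.3 -4.3  2.2]
[[359.   25.  685.5  36.2  38. ]
 [207.   28.  621.5  34.7  38. ]
 [224.  263.  624.  -74.4  38. ]
 [233.  273.  628.6 -80.2  38. ]
 [258.  263.  641.9 -74.2  38. ]
 [282.  273.  654.5 -80.   38. ]
 [302.  263.  665.  -74.1  38. ]
 [331.  273.  680.5 -79.8  38. ]
 [345.  266.  687.6 -75.6  38. ]]
```

Rack slides along the fence, about 50 mm to go.

Call:
arm_command:
  targets:
    - {"hand": -0.49,"x": 0.005,"y": 0,"z": 0,"yaw": 0}
    - {"hand": -0.49,"x": 0.005,"y": 0,"z": 0,"yaw": 0}
    - {"hand": -0.49,"x": 0.005,"y": 0,"z": 0,"yaw": 0}
    - {"hand": -0.49,"x": 0.005,"y": 0,"z": 0,"yaw": 0}
    - {"hand": -0.49,"x": 0.005,"y": 0,"z": 0,"yaw": 0}
    - {"hand": -0.49,"x": 0.005,"y": 0,"z": 0,"yaw": 0}
    - {"hand": -0.49,"x": 0.005,"y": 0,"z": 0,"yaw": 0}
    - {"hand": -0.49,"x": 0.005,"y": 0,"z": 0,"yaw": 0}
    - {"hand": -0.49,"x": 0.005,"y": 0,"z": 0,"yaw": 0}

```text
clock: 15.15
eef_pos: [650.9, -39.7, -33.4]
eef_rot: [-3.141, -0.0, 1.578]
wrist_force: [-1.7, -3.8, 0.7]
finger_gap: 23.8
finger_force: 1.7
```

Call:
arm_command:
  targets:
    - {"hand": -0.49,"x": 0.002,"y": 0,"z": 0,"yaw": 0}
    - {"hand": -0.49,"x": 0.002,"y": 0,"z": 0,"yaw": 0}

```text
clock: 15.35
eef_pos: [650.9, -35.9, -33.4]
eef_rot: [-3.141, -0.0, 1.578]
wrist_force: [-1.0, -3.2, -0.8]
finger_gap: 24.3
finger_force: 1.4
```

Call:
arm_command:
  targets:
    - {"hand": -0.49,"x": 0.001,"y": 0,"z": 0,"yaw": 0}
    - {"hand": -0.49,"x": 0.001,"y": 0,"z": 0,"yaw": 0}

```text
clock: 15.55
eef_pos: [651.0, -34.1, -33.4]
eef_rot: [-3.142, -0.0, 1.578]
wrist_force: [-0.8, -1.6, -0.5]
finger_gap: 23.9
finger_force: 1.0
```

Call:
arm_command:
  targets:
    - {"hand": -0.49,"x": 0.001,"y": 0,"z": 0,"yaw": 0}
    - {"hand": -0.49,"x": 0,"y": 0,"z": 0,"yaw": 0}

```text
clock: 15.75
eef_pos: [651.0, -34.0, -33.3]
eef_rot: [3.142, 0.001, 1.578]
wrist_force: [-1.7, -7.8, -2.0]
finger_gap: 23.9
finger_force: 3.7
```

Side fence reached. One firm nudge, then go round to seat it against the back fence.

Call:
arm_command:
  targets:
    - {"hand": -0.49,"x": 0.001,"y": 0,"z": 0,"yaw": 0}
    - {"hand": -0.49,"x": 0,"y": 0,"z": 0,"yaw": 0}
    - {"hand": -0.49,"x": -0.01,"y": 0,"z": 0,"yaw": 0}
    - {"hand": -0.49,"x": -0.04,"y": 0,"z": 0,"yaw": 0}
    - {"hand": -0.49,"x": 0,"y": -0.04,"z": 0,"yaw": 0}
    - {"hand": -0.49,"x": 0,"y": -0.04,"z": 0,"yaw": 0}
    - {"hand": 0.28,"x": 0,"y": 0,"z": 0,"yaw": 0.142}
    - {"hand": 0.28,"x": 0,"y": 0,"z": 0,"yaw": 0.142}
    - {"hand": 0.28,"x": 0,"y": 0,"z": 0,"yaw": 0.142}
    - {"hand": 0.28,"x": 0,"y": 0,"z": 0,"yaw": 0.142}

```text
clock: 16.75
eef_pos: [571.7, -82.8, -32.9]
eef_rot: [3.141, -0.001, 1.004]
wrist_force: [0.8, -0.6, -0.9]
finger_gap: 52.5
finger_force: 0.0
```

Call:
arm_command:
  targets:
    - {"hand": 0.28,"x": 0,"y": 0,"z": 0,"yaw": 0.142}
    - {"hand": 0.28,"x": 0,"y": 0,"z": 0,"yaw": 0.142}
    - {"hand": 0.28,"x": 0,"y": 0,"z": 0,"yaw": 0.142}
    - {"hand": 0.28,"x": 0,"y": 0,"z": 0,"yaw": 0.142}
    - {"hand": 0.28,"x": 0,"y": 0,"z": 0,"yaw": 0.142}
    - {"hand": 0.28,"x": 0,"y": 0,"z": 0,"yaw": 0.142}
    - {"hand": 0.28,"x": 0,"y": 0,"z": 0,"yaw": 0.142}
    - {"hand": 0.28,"x": 0,"y": -0.038,"z": 0,"yaw": 0}
    - {"hand": 0.28,"x": 0,"y": -0.038,"z": 0,"yaw": 0}
    - {"hand": 0.28,"x": 0,"y": -0.038,"z": 0,"yaw": 0}

```text
clock: 17.75
eef_pos: [569.8, 32.4, -33.0]
eef_rot: [-3.141, -0.001, 0.015]
wrist_force: [0.2, -0.5, -0.3]
finger_gap: 60.2
finger_force: 0.0
```

```bash
python3 rk.py
```

```text
17.75 [569.8  32.4 -33. ] [-3.141e+00 -1.000e-03  1.500e-02] [ 0.2 -0.5 -0.3]
[[409.   39.  687.3 -22.9  38. ]
 [152.   43.  684.1  86.9  38. ]
 [154.  122.  651.6  89.4  38. ]
 [169.  190.  619.8  85.2  38. ]
 [393.  187.  622.9 -24.1  38. ]
 [403.  170.  631.3 -27.9  38. ]
 [397.  146.  642.5 -23.6  38. ]
 [408.  119.  654.7 -27.   38. ]
 [404.   78.  671.9 -22.9  38. ]
 [415.   61.  678.8 -26.7  38. ]]
```

The rack reads a yaw of about 0.028. I'll check the station's heading from the saved bay picture before the final seating push.

```bash
python3 - <<'E'
from h import *
from scipy.spatial.transform import Rotation as R
s=manip.read_state();c=dict(get_calibration("wrist"));T=np.array(c["cam_to_world"])
def M(p,r): A=np.eye(4);A[:3,:3]=R.from_euler("xyz",r).as_matrix();A[:3,3]=p;return A
off=np.linalg.inv(M(s["eef_pos"],s["eef_rot"]))@T
c["cam_to_world"]=M([570.17,-72.04,12.86],[3.1415,-.0014,.01703])@off
im=np.load("w2.npy");h=cv2.cvtColor(im,cv2.COLOR_RGB2HSV);m=cv2.inRange(h,(18,120,90),(35,255,255));m[175:]=0;m[:,230:]=0
cn=max(cv2.findContours(m,0,1)[0],key=cv2.contourArea)
P=onz(c,cn.reshape(-1,2),0)[:,:2];P=P.astype(np.float32)
a=cv2.minAreaRect(P);print(a,cv2.approxPolyDP(cn,5,True).reshape(-1,2).tolist(),onz(c,cv2.approxPolyDP(cn,5,True).reshape(-1,2),0).round(1).tolist())
# fence front top edge at z=30: rightmost long line
g=cv2.cvtColor(im,cv2.COLOR_RGB2GRAY);L=cv2.createLineSegmentDetector().detect(g)[0].reshape(-1,4)
for l in L:
    if abs(l[0]-l[2])>150 and max(l[1],l[3])<75:
        q=onz(c,l.reshape(2,2),30);print(l.round(1),q.round(1).tolist(),np.arctan((q[1,0]-q[0,0])/(q[0,1]-q[1,1])))
E
```

```text
((653.7958374023438, 31.238449096679688), (65.73626708984375, 112.17625427246094), 1.3378617763519287) [[46, 68], [65, 163], [215, 162], [208, 67]] [[684.8, 87.4, 0.0], [620.0, 86.3, 0.0], [622.8, -25.5, 0.0], [687.8, -23.4, 0.0]]
[183.1  37.5   0.6  38.3] [[698.8, -15.9, 30.0], [695.9, 89.6, 30.0]] 0.027292268331236765
[  0.6  23.2 233.1  22.2] [[703.7, 87.7, 30.0], [707.2, -45.2, 30.0]] 0.026516131611914455
[436.9  63.2 208.1  66.3] [[687.7, -165.9, 30.0], [683.8, -29.7, 30.0]] 0.02848419125814195
[  8.1  59.6 460.6  54.8] [[684.8, 88.0, 30.0], [692.3, -179.1, 30.0]] 0.028195166713507688
[209.4  66.3  45.6  67.1] [[683.7, -30.4, 30.0], [681.2, 66.9, 30.0]] 0.025859307874320975
[270.6  34.2 431.9  32. ] [[701.4, -66.8, 30.0], [704.0, -160.2, 30.0]] 0.027327663150241325
```

The station's yaw is 0.027 and the rack's corners match the bay outline within about 1 mm. A light seating push on the back face at that heading.

Call:
arm_command:
  targets:
    - {"hand": 0.28,"x": 0.015,"y": 0,"z": 0,"yaw": -0.012}
    - {"hand": 0.28,"x": 0.015,"y": 0,"z": 0,"yaw": 0}
    - {"hand": 0.28,"x": 0.008,"y": 0,"z": 0,"yaw": 0}
    - {"hand": 0.28,"x": 0.002,"y": 0,"z": 0,"yaw": 0}
    - {"hand": 0.28,"x": 0,"y": 0,"z": 0,"yaw": 0}

```text
clock: 18.3
eef_pos: [609.4, 32.0, -33.4]
eef_rot: [-3.141, 0.0, 0.027]
wrist_force: [-0.5, 0.6, -0.5]
finger_gap: 60.4
finger_force: 0.0
```

Call:
arm_command:
  targets:
    - {"hand": 0.28,"x": 0.001,"y": 0,"z": 0,"yaw": 0}
    - {"hand": 0.28,"x": 0.001,"y": 0,"z": 0,"yaw": 0}

```text
clock: 18.5
eef_pos: [610.5, 32.1, -33.3]
eef_rot: [-3.142, 0.002, 0.028]
wrist_force: [-11.5, -0.8, 6.9]
finger_gap: 60.2
finger_force: 5.5
```

Seated (11 N). Back off, lift, close the fingers and go towards the button.

Call:
arm_command:
  targets:
    - {"hand": 0.28,"x": -0.005,"y": 0,"z": 0,"yaw": 0}
    - {"hand": 0.28,"x": -0.03,"y": 0,"z": 0,"yaw": 0}
    - {"hand": -1,"x": 0,"y": 0,"z": -0.04,"yaw": 0}
    - {"hand": -1,"x": 0,"y": 0,"z": -0.04,"yaw": 0}
    - {"hand": -1,"x": 0,"y": 0,"z": -0.04,"yaw": 0}
    - {"hand": -1,"x": 0,"y": -0.035,"z": 0,"yaw": 0}
    - {"hand": -1,"x": 0,"y": -0.035,"z": 0,"yaw": 0}
    - {"hand": -1,"x": 0,"y": -0.035,"z": 0,"yaw": 0}
    - {"hand": -1,"x": 0,"y": 0,"z": 0,"yaw": 0}

```text
clock: 19.4
eef_pos: [573.0, 139.4, 86.8]
eef_rot: [-3.141, -0.0, 0.031]
wrist_force: [0.7, -0.2, -0.4]
finger_gap: 7.4
finger_force: 0.0
```

```bash
cat > bt.py <<'E'
from h import *
s=manip.read_state();c=get_calibration("wrist");im=camera("wrist");np.save("wb.npy",im);save("wb",im)
h=cv2.cvtColor(im,cv2.COLOR_RGB2HSV);m=cv2.inRange(h,(45,110,40),(80,255,255))
for k in cv2.findContours(m,0,2)[0]:
    if cv2.contourArea(k)>150:
        r=cv2.minAreaRect(k);print(r,onz(c,[r[0]],58).round(1))
        t=get_calibration("top");print(two(t,[(236.17,203.3)],c,[r[0]]).round(1))
print(s["clock"],s["eef_pos"],s["eef_rot"],s["finger_gap"])
E
python3 bt.py
```

```text
((269.1499938964844, 156.45001220703125), (35.733734130859375, 34.78504943847656), 71.56504821777344) [[628.5 146.7  58. ]]
[[628.1 147.1  54.9   0.7]]
19.4 [572.98350233 139.44809965  86.82392017] [-3.14099432e+00 -4.63916023e-04  3.11824783e-02] 7.367176589412195
```

Call:
arm_command:
  targets:
    - {"hand": -1,"x": 0.028,"y": -0.003,"z": 0,"yaw": 0}
    - {"hand": -1,"x": 0.028,"y": -0.003,"z": 0,"yaw": 0}
    - {"hand": -1,"x": 0,"y": 0,"z": 0.03,"yaw": 0}
    - {"hand": -1,"x": 0,"y": 0,"z": 0.027,"yaw": 0}
    - {"hand": -1,"x": 0,"y": 0,"z": 0,"yaw": 0}
    - {"hand": -1,"x": 0,"y": 0,"z": 0,"yaw": 0}

```text
clock: 20.05
eef_pos: [629.6, 142.9, 30.4]
eef_rot: [3.142, -0.0, 0.027]
wrist_force: [1.1, 0.1, 1.4]
finger_gap: 0.3
finger_force: 0.0
```

Call:
arm_command:
  targets:
    - {"hand": -1,"x": 0,"y": 0,"z": 0.005,"yaw": 0}
    - {"hand": -1,"x": 0,"y": 0,"z": 0.005,"yaw": 0}
    - {"hand": -1,"x": 0,"y": 0,"z": 0.003,"yaw": 0}
    - {"hand": -1,"x": 0,"y": 0,"z": 0,"yaw": 0}

```text
clock: 20.45
eef_pos: [630.0, 143.7, 17.3]
eef_rot: [-3.142, -0.002, 0.028]
wrist_force: [2.0, -0.5, 3.9]
finger_gap: 0.5
finger_force: 2.2
```

The tip is 3.5 mm off centre, so I'll lift, correct, then press.

Call:
arm_command:
  targets:
    - {"hand": -1,"x": 0,"y": 0,"z": -0.01,"yaw": 0}
    - {"hand": -1,"x": -0.0015,"y": -0.0035,"z": 0,"yaw": 0}
    - {"hand": -1,"x": 0,"y": 0,"z": 0,"yaw": 0}
    - {"hand": -1,"x": 0,"y": 0,"z": 0.008,"yaw": 0}
    - {"hand": -1,"x": 0,"y": 0,"z": 0.002,"yaw": 0}

```text
clock: 20.95
eef_pos: [627.9, 147.4, 16.3]
eef_rot: [-3.141, -0.0, 0.028]
wrist_force: [-5.2, 0.8, 18.2]
finger_gap: 0.5
finger_force: 8.9
```

Call:
arm_command:
  targets:
    - {"hand": -1,"x": 0,"y": 0,"z": 0.002,"yaw": 0}
    - {"hand": -1,"x": 0,"y": 0,"z": 0.002,"yaw": 0}
    - {"hand": -1,"x": 0,"y": 0,"z": 0,"yaw": 0}

```text
clock: 21.25
eef_pos: [628.2, 147.5, 16.0]
eef_rot: [-3.141, -0.001, 0.028]
wrist_force: [-14.2, -0.7, 34.8]
finger_gap: 0.4
finger_force: 17.2
```

It bottomed out (35 N). Release in steps to see the spring return.

Call:
arm_command:
  targets:
    - {"hand": -1,"x": 0,"y": 0,"z": -0.004,"yaw": 0}
    - {"hand": -1,"x": 0,"y": 0,"z": 0,"yaw": 0}
    - {"hand": -1,"x": 0,"y": 0,"z": 0,"yaw": 0}

```text
clock: 21.55
eef_pos: [628.0, 147.4, 16.7]
eef_rot: [-3.141, -0.0, 0.028]
wrist_force: [0.4, 1.8, 5.2]
finger_gap: 0.6
finger_force: 2.4
```

Call:
arm_command:
  targets:
    - {"hand": -1,"x": 0,"y": 0,"z": -0.002,"yaw": 0}
    - {"hand": -1,"x": 0,"y": 0,"z": 0,"yaw": 0}
    - {"hand": -1,"x": 0,"y": 0,"z": 0,"yaw": 0}

```text
clock: 21.85
eef_pos: [627.9, 147.3, 18.6]
eef_rot: [-3.141, -0.0, 0.028]
wrist_force: [1.0, 2.0, 3.3]
finger_gap: 0.5
finger_force: 1.8
```

Call:
arm_command:
  targets:
    - {"hand": -1,"x": 0,"y": 0,"z": -0.002,"yaw": 0}
    - {"hand": -1,"x": 0,"y": 0,"z": 0,"yaw": 0}
    - {"hand": -1,"x": 0,"y": 0,"z": 0,"yaw": 0}

```text
clock: 22.15
eef_pos: [627.7, 147.1, 20.6]
eef_rot: [3.141, 0.0, 0.028]
wrist_force: [0.3, 1.3, 2.6]
finger_gap: 0.3
finger_force: 1.2
```

The force follows the 5 N spring (5.2, 3.3, 2.6 N), so the button was fully down. Retreat and check.

Call:
arm_command:
  targets:
    - {"hand": -1,"x": 0,"y": 0,"z": -0.02,"yaw": 0}
    - {"hand": -1,"x": 0,"y": 0,"z": -0.04,"yaw": 0}
    - {"hand": -1,"x": 0,"y": 0,"z": -0.04,"yaw": 0}
    - {"hand": -1,"x": -0.03,"y": 0.02,"z": -0.02,"yaw": 0}
    - {"hand": -1,"x": -0.03,"y": 0.02,"z": 0,"yaw": 0}
    - {"hand": -1,"x": -0.03,"y": 0.02,"z": 0,"yaw": 0}
    - {"hand": -1,"x": -0.03,"y": 0.02,"z": 0,"yaw": 0}
    - {"hand": -1,"x": 0,"y": 0,"z": 0,"yaw": 0}

```text
clock: 22.95
eef_pos: [507.4, 62.0, 140.6]
eef_rot: [3.141, 0.002, 0.026]
wrist_force: [0.7, -0.1, 0.5]
finger_gap: 0.9
finger_force: 0.0
```

```bash
python3 rk.py; python3 - <<'E'
from h import *
im=np.load("wl.npy");save("final",im)
E
```

```text
22.95 [507.4  62.  140.6] [3.141e+00 2.000e-03 2.600e-02] [ 0.7 -0.1  0.5]
[[375.   13.  685.9 -23.2  38. ]
 [254.   12.  683.9  86.8  38. ]
 [256.   90.  618.   84.6  38. ]
 [368.   88.  622.6 -24.1  38. ]]
```

View pics/final.png

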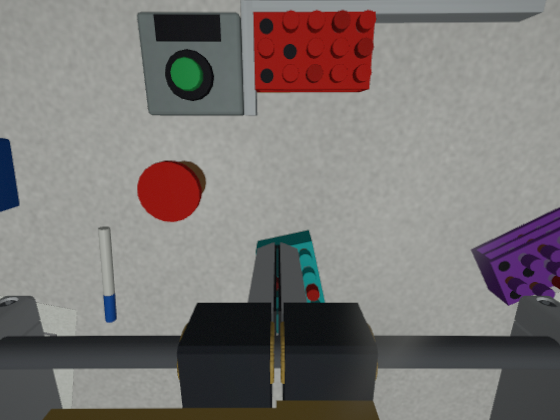

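The final view shows the rack flush in the corner (254,12 to 375,90) over the outline and the button released at (187,73). The cup, marker and turquoise rack are undisturbed, and the robot is clear.

```bash
python3 -c "
from cell import manip
print(manip.sign_off())"
```

```text
the job is handed in; nothing more can be done
None
```

The red rack is home, flush against both fences (within about 1 mm by camera), and the green button was pressed fully down and released, handed in at about 23 s; on the first push the fingers rode over the block and dragged the rack by its caps, because their tips sit some 40 mm above the reported TCP, so I lowered them and pushed again.

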